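# Close the control box and dry-fit its beacon lens short of the click

### The job

Gently lower the hinged cover of the grey control box until it is fully closed, then fit the amber beacon lens on the black socket on top of the cover: line up its lugs with the entry slots (white marks on white marks), press it fully home against the spring and twist it clockwise, without letting it up, to halfway between the white and the red marks. Do not let it reach the lock click, as a latched lens needs a tool to come off again and I still have to check the seal; finish still gripping the lens there, not letting go. Leave the other things on the bench as they are.

Things in the scene. Friction and masses are not known exactly. Their poses are not given: they have to be found in the camera images.
- control_box: grey sheet-steel control box, 200 x 200 mm, 100 mm high, fixed to the bench, open-topped below its cover, three pilot lamps on its front (-x side). Origin: centre of its underside. The cover is hinged along its far (+x) top edge
- cover_edge (a point): middle of the free edge of the cover, on its outer face. The cover is a flat grey plate 204 x 204 mm, 12 mm thick. Axes turn with the cover: x from the free edge to the hinge, z out of the outer face. The hinge axis runs along y, 200 mm in +x and 12 mm in -z from this point. Keep off the socket: push within 50 mm of the free edge
- cover (a joint): opening of the cover in rad: 0 = closed (outer face level, 112 mm above the bench), positive = open, starts at 0.95 to 1.25 (leaning towards the front). A stiff friction hinge holds it wherever it is left; 2 to 6 N on its outer face near the free edge moves it down. More than 2 rad/s counts as slamming
- socket (a point): black round beacon socket, 74 mm diameter, 30 mm tall, in the middle of the cover's outer face, turning with it; centre 100 mm from the free edge. Origin: centre of its underside, z out of the cover. With the lens fully pressed in, its flange lies on the rim and the lens origin is 16 mm above this origin; the lugs pass under the ledges only within 2 mm of that depth
- socket_rim (a point): centre of the socket's rim, 30 mm above the socket origin, same axes. Opening of 48 mm diameter with two entry slots (15 mm wide, out to 30 mm radius) on the +x and -x sides, each at a white mark. Red marks on the +y and -y sides: locked, a quarter turn from white. Only clockwise (seen from above) turns. The spring latch resists from 58 degrees, clicks at about 82; end stop at 90
- contact (a joint): sprung brass contact in the middle of the socket, in m: 0 = free, 0.004 = lens fully pressed in. Its top is 20 mm above the socket origin when free; it pushes the lens up with 2 to 4 N over the last 4 mm
- amber_lens: amber lens, 84 mm tall, 85 to 170 g, upright on the bench. Origin: centre of its underside, z up. From below: spigot 44 mm diameter to 14 mm, with two lugs at its foot on +x and -x (10 mm wide, 5 high, to 28 mm radius); black flange 70 mm diameter, 14 to 20 mm, a white mark over each lug; dome 56 mm diameter, 20 to 66 mm (grip here), rounded above. Half a turn makes no difference
- red_lens: red beacon lens of the same shape, standing upright; leave alone
- green_lens: green beacon lens of the same shape, standing upright; leave alone
- contactor: white and grey contactor block, 45 x 75 x 61 mm; leave alone
- multimeter: yellow multimeter lying flat, 85 x 165 x 50 mm; leave alone
- tape_roll: blue roll of tape lying flat, 66 mm diameter, 18 mm high; leave alone
- screwdriver: screwdriver lying on the bench; leave alone
Mind the look-alikes: they are no part of the job. Of the things that look like the amber_lens, take the one that is nearest to the robot's base at the start.

How it is judged:
By the outcome, as a careful person would: the job done as asked, in the order asked, and still so for the second after the job is handed in, while the arm keeps its last pose, push and grip.
It also fails if it takes over 69 s, if anything falls off the work surface, if the arm or the gripper's body presses on something with over 40 N, if the wrist force passes 120 N, or if a joint passes its speed limit or range.

### The arm

A 6-joint arm with a two-finger parallel gripper is mounted at the origin on the work surface. World frame = base frame: x ahead of the robot, y to its left, z up, the work surface at z = 0. Lengths are in mm, angles in rad, forces in N, time in s.
With the tool pointing down it reaches from about 350 to 925 mm from the base axis. Payload 6.4 kg.
Tool frame: the origin (TCP) lies between the finger pads; the fingertips stand 25 mm ahead of it and the grasp point (between the pads) lies 6 mm ahead of it (ctrl.finger_overhang is the distance from the TCP to the fingertips, in mm); z points along the fingers, y is the line along which they close (so a half turn about z gives the same grasp; the last joint's range is limited). The gripper opens to 94 mm and grips with 3 to 60 N. Pads are 16 mm wide; open, the fingers measure 119 mm over their backs; the gripper's body (75 mm by 177 mm) begins 78 mm behind the grasp point.
Start: joints at [-1.277, 0.245, 1.558, -0, 1.339, -0.174], TCP at [293.107, -580.174, 230.455] pointing down, gripper open.
Joint ranges: [-3.13, 3.13], [-1.02, 2.26], [0.13, 2.54], [-0.95, 4.09], [0.21, 2.88], [-2.74, 2.74]. Speed limits (rad/s): [2.57, 2.57, 3.14, 3.14, 3.14, 3.14].

### API

Orientations are given as a rotation vector (axis times angle).
In Python, from cell import ctrl gives the robot as it stands.
- The arm moves only by the tool send_rows, never from a script. Its argument "motion" is a list of rows, each a list of 3 entries, a list of its own where there are three numbers: the shift along the tool's x, y, z in m, then the turn about the tool's z in degrees, then the finger opening in m, from 0 to 0.094. In form: [[[dx, dy, dz], turn, grip], ...]. A call has 1 to 5 rows; each row is the pose to reach, as a shift and turn from the pose commanded when the call began, along the tool's axes at that moment; what a row does not reach only later rows make up. A row lasts 1/12 s, in which the tool goes at most 41.7 mm and 7.16 degrees, less where a joint would pass 70% of its speed; a pose out of reach is approached as far as the arm can. A call with a gripper value outside its range is refused whole. The fingers move at their own pace and stop on an object; "force" is the grip in N (left out, the last holds). Time passes only in rows, so rows that repeat a pose let the fingers close. It gives the time, the measured TCP pose, the force, the opening and the grip force at its end, in the units of the state.
- ctrl.get_obs(): the state, without advancing time (a new reading comes with each control period).
- ctrl.grab_frame(name): name is "scene" or "top" or "wrist"; returns a dict with "image" (420x560x3 uint8, red, green, blue), "mtx" (3x3 intrinsics, pixels), "pose" (4x4, takes a point from camera to world coordinates). Camera axes: x right, y down, z forward; pixel columns grow to the right and rows downward; lengths in mm; the calibration is good to about 2 mm. A picture is of the moment at which its call begins. There is no depth.
- ctrl.finish_job(): hands the job in; it is judged then, once.
Trained networks look in the newest picture that a camera, given by its name, has taken for a name from the list of things; names that differ only in an ending like _2 or _b are one class to them, and where a whole thing is asked for, a point or a joint stands for the part that bears it (a point fixed in the world has none). Each returns a list of dicts, best first, with "conf" (0 to 1); they miss things now and then, are a little off and sometimes report something else, mostly with a low value. They report only what shows in the picture. A call takes as long as a camera call. They do not tell look-alikes from the thing itself.
- ctrl.find_in(camera, label): "extent" ([left, top, right, bottom] in pixels, round what is visible of it).
The state is a dict: "time": time; "joint_pos": joint angles; "joint_vel": joint speeds; "tau": joint torques, N m; "tool_pos": TCP position; "orientation": TCP orientation; "force": force on the tool from outside, world axes, zero at the start; "torque": the same for the moment, N m; "gripper_width": finger opening in mm; "gripper_force": force on a finger pad.
Only numpy, scipy, OpenCV 4.12 (cv2) and the standard library are available. Lean on these libraries where they do the work, as an engineer would, in place of code of your own. Each camera call takes 0.05 s, during which the arm holds its last target. There are 200 camera calls.

## Working session

There is one attempt and no reset: what is moved stays moved. The work goes in short steps, Python scripts to look and compute and a tool call to move; the robot and the scene stay as the last step left them, time stands still between calls to the robot, and variables do not carry over. Pictures are saved under pics/ and viewed, at most 10 in all, crops included, and the job is handed in when it is done.

Besides the shell and the picture viewer there is one more tool, called after "Call:" as name(argument=value, ...) on one line, values as JSON. send_rows: Moves the arm, as the interface text tells. Its arguments: {"type":"object","properties":{"motion":{"type":"array","items":{"type":"array"}},"force":{"type":"number"}},"required":["motion"]}

```bash
mkdir -p pics
cat > h.py <<'E'
import numpy as np, cv2
from cell import ctrl
from scipy.spatial.transform import Rotation as R
def grab(n,f=None):
    d=ctrl.grab_frame(n)
    if f: cv2.imwrite('pics/'+f,d['image'][:,:,::-1])
    return d
def proj(d,P):
    P=np.atleast_2d(P); T=np.linalg.inv(d['pose']); c=P@T[:3,:3].T+T[:3,3]; q=c@np.array(d['mtx']).T
    return q[:,:2]/q[:,2:]
def onz(d,uv,z):
    r=d['pose'][:3,:3]@np.linalg.solve(np.array(d['mtx']),[uv[0],uv[1],1]); o=d['pose'][:3,3]
    return o+r*(z-o[2])/r[2]
E
python3 - <<'E'
from h import *
S=grab('scene');T=grab('top')
cv2.imwrite('pics/a.png',np.vstack([S['image'],T['image']])[:,:,::-1][:, :])
a=cv2.resize(np.hstack([S['image'],T['image']]),(800,300))
cv2.imwrite('pics/s.png',S['image'][:,:,::-1]);cv2.imwrite('pics/t.png',T['image'][:,:,::-1])
for c,d in (('scene',S),('top',T)):
    print(c,d['pose'][:3,3].round())
    for l in ['control_box','cover_edge','socket','amber_lens','red_lens','contactor','multimeter']:
        for r in ctrl.find_in(c,l)[:4]: print(l,round(r['conf'],2),np.round(r['extent']))
o=ctrl.get_obs();print(o)
E
```

```text
scene [1137. -452. 1407.]
control_box 0.82 [247. 170. 340. 280.]
control_box 0.49 [128. 246. 148. 266.]
cover_edge 0.73 [268. 172. 341. 268.]
socket 0.83 [266. 171. 343. 268.]
socket 0.64 [248. 169. 338. 281.]
amber_lens 0.81 [398. 187. 423. 212.]
amber_lens 0.68 [362. 189. 386. 211.]
amber_lens 0.55 [367. 220. 391. 250.]
red_lens 0.74 [327. 155. 350. 180.]
contactor 0.65 [201. 299. 234. 328.]
multimeter 0.86 [352. 128. 397. 165.]
top [ 385.   -4. 1407.]
control_box 0.8 [236. 146. 326. 241.]
cover_edge 0.55 [238. 144. 323. 202.]
cover_edge 0.49 [363. 200. 387. 221.]
socket 0.82 [237. 147. 319. 198.]
amber_lens 0.88 [189. 133. 211. 156.]
amber_lens 0.63 [162. 170. 188. 193.]
amber_lens 0.62 [122. 149. 152. 170.]
red_lens 0.59 [167. 235. 193. 260.]
red_lens 0.21 [236. 146. 322. 200.]
contactor 0.58 [380. 154. 410. 175.]
multimeter 0.65 [237. 144. 321. 199.]
{'time': 0.8, 'joint_pos': array([-1.27711209e+00,  2.45068438e-01,  1.55780031e+00,  1.68207131e-05,
        1.33869279e+00, -1.74093253e-01]), 'joint_vel': array([-0.00035753,  0.0010182 ,  0.00184449, -0.00085122, -0.00057028,
       -0.00111204]), 'tau': array([ 2.42539754e-03, -4.15787673e+01, -3.14864874e+01,  6.85257115e-02,
        2.88273121e-02, -9.17922591e-06]), 'tool_pos': array([ 293.104609  , -580.17974774,  230.47529335]), 'orientation': array([3.05602705e+00, 7.28089327e-01, 2.85879515e-05]), 'force': array([-0.61459039, -0.79362955,  0.37872081]), 'torque': array([ 0.0143216 , -0.00682484,  0.0475666 ]), 'gripper_force': 0.0, 'gripper_width': 94.12974043314993}
```

View pics/s.png

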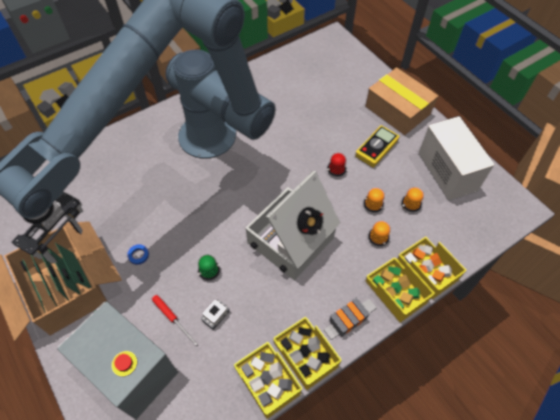

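View pics/t.png

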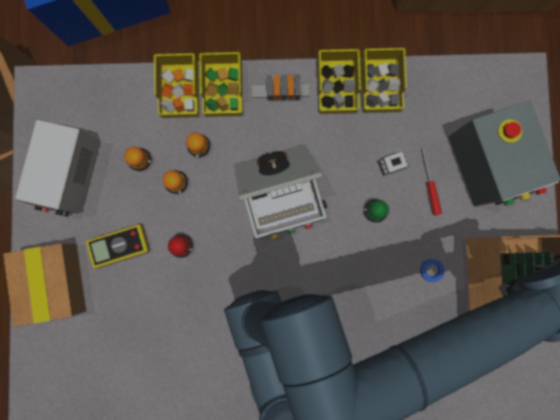

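The scene shows the box open-topped with its cover leaning up (top view around (280,190)), three amber lenses at top pixels (197,144), (175,181) and (136,158), the red one at (179,246) and the green one at (377,210). I'll zoom in on the box in both views.

Run:
```python
from h import *
s=cv2.imread('pics/s.png')[160:290,240:350];t=cv2.imread('pics/t.png')[130:260,225:335]
f=lambda a:cv2.resize(a,(396,468),interpolation=cv2.INTER_CUBIC)
z=np.hstack([f(t),f(s)])
for k in range(0,130,10):
    cv2.line(z,(0,int(k*3.6)),(5 if k%50 else 12,int(k*3.6)),(0,255,0),1)
for k in range(0,220,10): cv2.line(z,(int(k*3.6),0),(int(k*3.6),6),(0,255,0),1)
cv2.imwrite('pics/z.png',z)
T=grab('top');S=grab('scene')
for uv in [(200,144.5),(175,181.5),(137,159.5)]:
    p=onz(T,uv,40);print(uv,p.round(),np.hypot(p[0],p[1]).round())
for uv in [(410,199.5),(374,200),(380,233)]:
    p=onz(S,uv,40);print('scene',uv,p.round(),np.hypot(p[0],p[1]).round())
np.savez('cam.npz',T=T['pose'],S=S['pose'],K=T['mtx'],KS=S['mtx'])
```

```text
(200, 144.5) [685. 233.  40.] 723.0
(175, 181.5) [579. 306.  40.] 655.0
(137, 159.5) [645. 415.  40.] 767.0
scene (410, 199.5) [649. 406.  40.] 766.0
scene (374, 200) [584. 306.  40.] 659.0
scene (380, 233) [691. 241.  40.] 732.0
```

View pics/z.png

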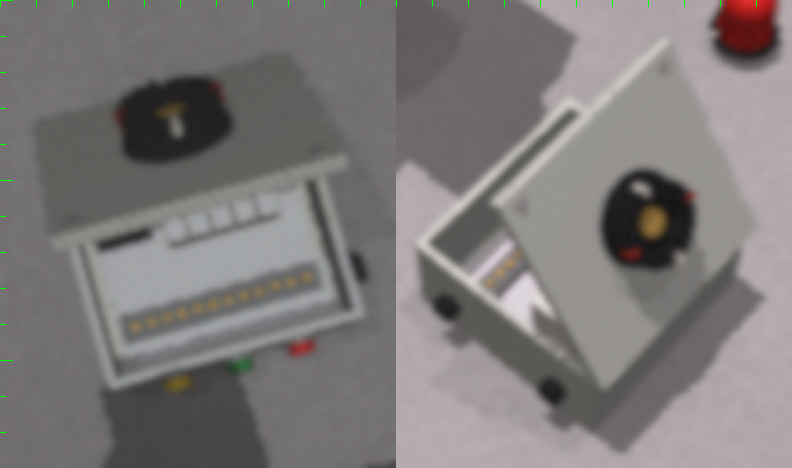

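The zoom shows the cover's four outer corners and the front rim corners of the box in both views, so I can fit the box pose and the opening angle.

```bash
cat > fit.py <<'E'
from h import *
from scipy.optimize import least_squares
c=np.load('cam.npz');T=dict(pose=c['T'],mtx=c['K']);S=dict(pose=c['S'],mtx=c['KS'])
pt=np.array([(53,236),(346,155),(35,122),(287,52),(110,387),(364,317)])/3.6+[225,130]
ps=(np.array([(670,45),(500,206),(757,225),(607,390),(575,100),(418,243)])-[396,0])/3.6+[240,160]
def world(p):
    x,y,yaw,q=p; C,s=np.cos(q),np.sin(q); L=[]
    for u,w in ((200,12),(-4,12)):
        for v in (102,-102): L.append((100-u*C+w*s, v, 100+u*s+w*C))
    for v in (100,-100): L.append((-100,v,100))
    return R.from_euler('z',yaw).apply(L)+[x,y,0]
f=lambda p:np.r_[(proj(T,world(p))-pt).ravel(),(proj(S,world(p))-ps).ravel()]
r=least_squares(f,[550,0,.25,1.1],x_scale=[10,10,.1,.1],loss='soft_l1');print(r.x,f(r.x).reshape(-1,2).round(1))
E
python3 fit.py
```

```text
[5.33842686e+02 4.10893733e+00 2.55469017e-01 9.90702532e-01] [[-1.4  0.1]
 [ 0.  -1. ]
 [-1.4 -0.7]
 [ 0.2 -1.6]
 [-0.4  0.2]
 [-0.2 -0.7]
 [-0.4 -1.8]
 [-1.  -0.3]
 [ 0.2  0.6]
 [-1.   0.5]
 [-2.2 -1.3]
 [-1.2 -0.4]]
```

```bash
cat >> h.py <<'E'
BOX=np.array([534.,4.,.255])
def b2w(p,b=BOX): return R.from_euler('z',b[2]).apply(p)+[b[0],b[1],0]
def to(P,o=None):
    o=o or ctrl.get_obs(); return R.from_rotvec(o['orientation']).inv().apply(np.array(P)-o['tool_pos'])
def st():
    o=ctrl.get_obs(); m=R.from_rotvec(o['orientation']).as_matrix()
    print('t',round(o['time'],2),'tcp',o['tool_pos'].round(1),'xyaw',np.degrees(np.arctan2(m[1,0],m[0,0])).round(2),'zax',m[:,2].round(3),'F',o['force'].round(1),'M',o['torque'].round(2),'w',round(o['gripper_width'],1),'gf',round(o['gripper_force'],1),'q6',o['joint_pos'][5].round(3)); return o
E
python3 - <<'E'
from h import *
o=st(); P=b2w([45,0,315]); print(P,to(P).round(1))
E
```

```text
t 0.9 tcp [ 293.1 -580.2  230.4] xyaw 26.8 zax [-0.  0. -1.] F [ 0.3 -0.4  0.5] M [0.03 0.03 0.03] w 94.1 gf 0.0 q6 -0.174
[577.54484831  15.35104339 315.        ] [ 522.4 -403.3  -84.6]
```

Call:
send_rows(motion=[[[0.01, -0.01, -0.04], 0, 0.0], [[0.03, -0.03, -0.07], 0, 0.0], [[0.06, -0.05, -0.09], 0, 0.0], [[0.09, -0.07, -0.1], 5, 0.0], [[0.12, -0.09, -0.1], 12, 0.0]])

```text
time: 1.32
tool_pos: [360.6, -445.6, 334.5]
orientation: [3.11, 0.395, 0.004]
force: [0.6, 1.0, 0.1]
gripper_width: 64.2
gripper_force: 0.0
```

Run:
```python
from h import *
o=st(); P=b2w([45,0,315]); print(P,to(P).round(1))
```

```text
t 1.32 tcp [ 360.6 -445.6  334.5] xyaw 14.48 zax [ 0.003 -0.006 -1.   ] F [0.6 1.  0.1] M [ 0.01 -0.02 -0.03] w 64.2 gf 0.0 q6 0.23
[577.54484831  15.35104339 315.        ] [ 325.3 -392.2   17.5]
```

Call:
send_rows(motion=[[[0.026, -0.032, 0], 0, 0.0], [[0.052, -0.064, 0], 0, 0.0], [[0.078, -0.096, 0], 0, 0.0], [[0.104, -0.128, 0], 0, 0.0], [[0.13, -0.16, 0], 0, 0.0]])

```text
time: 1.73
tool_pos: [444.8, -255.9, 330.7]
orientation: [3.115, 0.404, 0.001]
force: [1.2, 0.2, -0.2]
gripper_width: 30.9
gripper_force: 0.0
```

Call:
send_rows(motion=[[[0.026, -0.032, 0], 0, 0.0], [[0.052, -0.064, 0], 0, 0.0], [[0.078, -0.096, 0], 0, 0.0], [[0.104, -0.128, 0], 0, 0.0], [[0.13, -0.16, 0], 0, 0.0]])

```text
time: 2.15
tool_pos: [529.7, -67.9, 330.8]
orientation: [3.115, 0.405, 0.001]
force: [0.8, -1.2, 0.8]
gripper_width: 0.8
gripper_force: 0.0
```

Run:
```python
from h import *
o=st(); P=b2w([45,0,315]); print(P,to(P).round(1))
```

```text
t 2.15 tcp [529.7 -67.9 330.8] xyaw 14.8 zax [ 0.001 -0.    -1.   ] F [ 0.8 -1.2  0.8] M [ 0.02 -0.    0.01] w 0.8 gf 0.0 q6 0.973
[577.54484831  15.35104339 315.        ] [ 67.5 -68.2  15.8]
```

Call:
send_rows(motion=[[[0.025, -0.025, 0], 0, 0.0], [[0.05, -0.05, 0.005], 0, 0.0], [[0.067, -0.068, 0.016], 0, 0.0], [[0.06, -0.068, 0.03], 0, 0.0], [[0.055, -0.068, 0.04], 0, 0.0]])

```text
time: 2.57
tool_pos: [564.8, 11.2, 289.2]
orientation: [-3.115, -0.409, 0.002]
force: [-0.0, 0.6, 0.1]
gripper_width: 0.5
gripper_force: 0.0
```

```bash
cat > arc.py <<'E'
from h import *
o=st()
for q in np.arange(1.1,-.01,-.05):
    P=b2w([108-180*np.cos(q)+12*np.sin(q),0,125+180*np.sin(q)+12*np.cos(q)]); print(round(q,2),to(P,o).round(1))
E
python3 arc.py; python3 -c "
from h import *
grab('scene','p1.png');cv2.imwrite('pics/p1.png',cv2.resize(cv2.imread('pics/p1.png')[120:300,200:400],(600,540)))"
```

```text
t 2.57 tcp [564.8  11.2 289.2] xyaw 14.96 zax [-0.001  0.    -1.   ] F [-0.   0.6  0.1] M [ 0.04  0.01 -0.  ] w 0.5 gf 0.0 q6 1.129
1.1 [ 5.4 -0.8 -1.7]
1.05 [-2.8 -0.8  2.1]
1.0 [-10.8  -0.9   6.2]
0.95 [-18.6  -0.9  10.8]
0.9 [-26.1  -0.9  15.7]
0.85 [-33.4  -1.   21. ]
0.8 [-40.4  -1.   26.7]
0.75 [-47.1  -1.1  32.7]
0.7 [-53.5  -1.1  39.1]
0.65 [-59.6  -1.1  45.7]
0.6 [-65.4  -1.2  52.7]
0.55 [-70.8  -1.2  59.9]
0.5 [-75.8  -1.2  67.4]
0.45 [-80.4  -1.2  75.2]
0.4 [-84.7  -1.3  83.1]
0.35 [-88.5  -1.3  91.3]
0.3 [-91.9  -1.3  99.6]
0.25 [-95.   -1.3 108.1]
0.2 [-97.5  -1.3 116.8]
0.15 [-99.7  -1.3 125.5]
0.1 [-101.4   -1.3  134.4]
0.05 [-102.7   -1.3  143.3]
-0.0 [-103.5   -1.4  152.3]
```

View pics/p1.png

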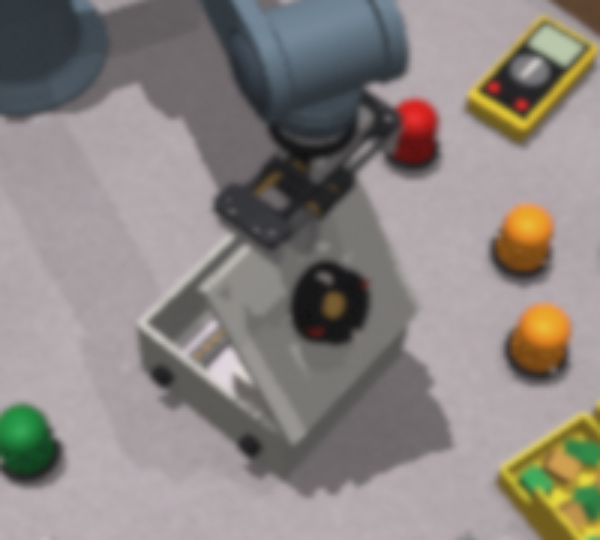

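The closed fingers hang just in front of the outer face near the middle of the free edge, clear of the socket. I'll follow the arc.

Call:
send_rows(motion=[[[-0.006, 0, 0.004], 0, 0.0], [[-0.011, 0, 0.006], 0, 0.0], [[-0.015, 0, 0.0085], 0, 0.0], [[-0.0186, 0, 0.0108], 0, 0.0], [[-0.0224, 0, 0.0132], 0, 0.0]])

```text
time: 3.03
tool_pos: [544.0, 3.7, 278.4]
orientation: [3.115, 0.403, 0.006]
force: [3.8, 1.2, 0.8]
gripper_width: 0.6
gripper_force: 1.9
```

Call:
send_rows(motion=[[[-0.004, 0, 0.0025], 0, 0.0], [[-0.011, 0, 0.0078], 0, 0.0], [[-0.018, 0, 0.0135], 0, 0.0], [[-0.0247, 0, 0.0195], 0, 0.0], [[-0.0311, 0, 0.026], 0, 0.0]])

```text
time: 3.45
tool_pos: [512.5, -4.3, 250.9]
orientation: [3.115, 0.405, -0.0]
force: [2.6, -0.2, 2.6]
gripper_width: 0.4
gripper_force: 1.8
```

```bash
python3 arc.py|grep -v "^[01].[90]"
```

```text
t 3.45 tcp [512.5  -4.3 250.9] xyaw 14.8 zax [-0.    -0.001 -1.   ] F [ 2.6 -0.2  2.6] M [-0.16 -0.44  0.01] w 0.4 gf 1.8 q6 1.083
1.1 [ 59.9  -2.4 -40. ]
0.85 [ 21.1  -2.5 -17.3]
0.8 [ 14.1  -2.5 -11.6]
0.75 [ 7.3 -2.6 -5.6]
0.7 [ 0.9 -2.6  0.8]
0.65 [-5.2 -2.6  7.4]
0.6 [-10.9  -2.7  14.4]
0.55 [-16.3  -2.7  21.6]
0.5 [-21.3  -2.7  29.1]
0.45 [-26.   -2.7  36.8]
0.4 [-30.2  -2.7  44.8]
0.35 [-34.1  -2.8  52.9]
0.3 [-37.5  -2.8  61.3]
0.25 [-40.5  -2.8  69.8]
0.2 [-43.1  -2.8  78.4]
0.15 [-45.3  -2.8  87.2]
0.1 [-47.   -2.8  96. ]
-0.0 [-49.1  -2.9 113.9]
```

Contact holds at 3–4 N and the cover is moving down with the fingers. I'll continue.

Call:
send_rows(motion=[[[-0.0052, 0, 0.0074], 0, 0.0], [[-0.0109, 0, 0.0144], 0, 0.0], [[-0.0163, 0, 0.0216], 0, 0.0], [[-0.0213, 0, 0.0291], 0, 0.0], [[-0.026, 0, 0.0368], 0, 0.0]])

```text
time: 3.87
tool_pos: [487.3, -10.6, 213.5]
orientation: [-3.115, -0.405, 0.002]
force: [-0.0, -1.5, 4.1]
gripper_width: 0.4
gripper_force: 1.6
```

Call:
send_rows(motion=[[[-0.0042, 0, 0.008], 0, 0.0], [[-0.0081, 0, 0.0161], 0, 0.0], [[-0.0115, 0, 0.0245], 0, 0.0], [[-0.0145, 0, 0.033], 0, 0.0], [[-0.0171, 0, 0.0416], 0, 0.0]])

```text
time: 4.28
tool_pos: [471.1, -14.8, 171.8]
orientation: [-3.115, -0.405, 0.001]
force: [-0.2, -1.4, 3.5]
gripper_width: 0.3
gripper_force: 1.4
```

Call:
send_rows(motion=[[[-0.0021, 0, 0.008], 0, 0.0], [[-0.0035, 0, 0.0155], 0, 0.0], [[-0.0048, 0, 0.022], 0, 0.0], [[-0.0055, 0, 0.027], 0, 0.0], [[-0.006, 0, 0.031], 0, 0.0]])

```text
time: 4.7
tool_pos: [465.7, -16.3, 141.1]
orientation: [-3.115, -0.405, 0.0]
force: [-1.1, -0.2, 2.9]
gripper_width: 0.3
gripper_force: 1.2
```

```bash
python3 arc.py|grep -v "^[01].[9876]"
```

```text
t 4.7 tcp [465.7 -16.3 141.1] xyaw 14.8 zax [-0.  0. -1.] F [-1.1 -0.2  2.9] M [-0.18  0.11  0.06] w 0.3 gf 1.2 q6 1.033
1.1 [ 108.2   -2.1 -149.7]
1.05 [ 100.    -2.1 -146. ]
1.0 [  92.    -2.2 -141.8]
0.55 [ 32.   -2.3 -88.2]
0.5 [ 27.   -2.4 -80.7]
0.45 [ 22.3  -2.4 -73. ]
0.4 [ 18.1  -2.4 -65. ]
0.35 [ 14.2  -2.4 -56.8]
0.3 [ 10.8  -2.4 -48.5]
0.25 [  7.8  -2.4 -40. ]
0.2 [  5.2  -2.4 -31.4]
0.15 [  3.   -2.4 -22.6]
0.1 [  1.3  -2.4 -13.8]
0.05 [ 0.  -2.4 -4.8]
-0.0 [-0.8 -2.4  4.1]
```

Tip 4 mm above closed; I'll press down slowly until the force rises.

Call:
send_rows(motion=[[[-0.0005, 0, 0.0015], 0, 0.0], [[-0.0008, 0, 0.003], 0, 0.0], [[-0.0008, 0, 0.004], 0, 0.0], [[-0.0008, 0, 0.0045], 0, 0.0], [[-0.0008, 0, 0.0045], 0, 0.0]])

```text
time: 5.12
tool_pos: [465.2, -16.4, 137.4]
orientation: [-3.115, -0.405, -0.001]
force: [0.4, 0.1, 0.7]
gripper_width: 0.3
gripper_force: 0.7
```

Call:
send_rows(motion=[[[0, 0, 0.0005], 0, 0.0], [[0, 0, 0.001], 0, 0.0], [[0, 0, 0.001], 0, 0.0]])

```text
time: 5.37
tool_pos: [465.3, -16.4, 137.2]
orientation: [-3.115, -0.405, -0.0]
force: [-1.8, 1.7, 6.8]
gripper_width: 0.7
gripper_force: 3.5
```

Call:
send_rows(motion=[[[0, 0, 0.001], 0, 0.0], [[0, 0, 0.001], 0, 0.0], [[0, 0, 0.001], 0, 0.0]])

```text
time: 5.62
tool_pos: [465.3, -16.4, 137.1]
orientation: [-3.115, -0.405, 0.001]
force: [-4.2, 2.7, 13.7]
gripper_width: 0.6
gripper_force: 6.7
```

Call:
send_rows(motion=[[[0, 0, -0.02], 0, 0.0], [[0, 0, -0.06], 0, 0.094], [[0, 0, -0.1], 0, 0.094], [[0.0, -0.03, -0.12], 0, 0.094], [[0.0, -0.06, -0.14], 0, 0.094]])

```text
time: 6.03
tool_pos: [449.9, 41.2, 277.5]
orientation: [3.115, 0.4, 0.003]
force: [0.4, -0.7, -0.5]
gripper_width: 23.6
gripper_force: 0.0
```

Run:
```python
from h import *
o=st(); 
W=grab('wrist','w1.png');T=grab('top','t2.png')
for c in ('wrist','top'):
    for l in ('socket','control_box','amber_lens','red_lens'):
        print(c,l,[(round(r['conf'],2),np.round(r['extent'])) for r in ctrl.find_in(c,l)[:3]])
print('lens',to([581,306,240]).round())
a=cv2.imread('pics/w1.png');b=cv2.imread('pics/t2.png')
b=cv2.resize(b[110:260,100:340],(672,420),interpolation=cv2.INTER_CUBIC)
cv2.imwrite('pics/w1b.png',cv2.resize(np.hstack([a,b]),(800,273)))
print(W['pose'].round(3),o['tool_pos'])
```

```text
t 6.03 tcp [449.9  41.2 277.5] xyaw 14.62 zax [ 0.002 -0.    -1.   ] F [ 0.4 -0.7 -0.5] M [ 0.02 -0.01 -0.04] w 23.6 gf 0.0 q6 1.155
wrist socket [(0.55, array([219.,   2., 474., 228.]))]
wrist control_box [(0.93, array([221.,   0., 474., 229.]))]
wrist amber_lens [(0.81, array([13.,  0., 99., 38.]))]
wrist red_lens []
top socket [(0.58, array([235., 150., 325., 237.]))]
top control_box [(0.89, array([235., 145., 327., 240.]))]
top amber_lens [(0.97, array([188., 133., 212., 158.])), (0.93, array([163., 174., 187., 194.])), (0.81, array([123., 150., 150., 170.]))]
top red_lens [(0.92, array([167., 234., 194., 257.]))]
lens [ 195. -223.   34.]
[[ 2.51000e-01 -9.43000e-01 -2.16000e-01  5.12325e+02]
 [-9.68000e-01 -2.45000e-01 -5.70000e-02  5.78530e+01]
 [ 1.00000e-03  2.24000e-01 -9.75000e-01  4.30808e+02]
 [ 0.00000e+00  0.00000e+00  0.00000e+00  1.00000e+00]] [449.93183796  41.23728255 277.49108225]
```

View pics/w1b.png

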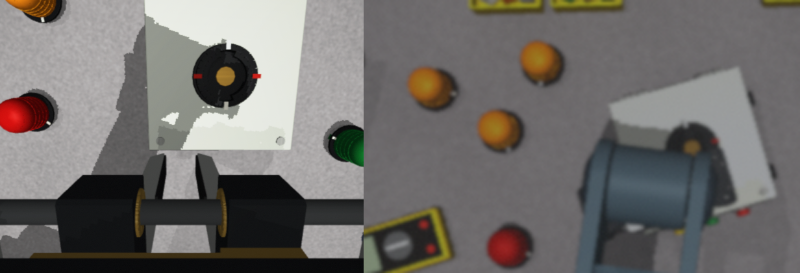

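The cover lies flat and the wrist view shows the socket near (348,117) with its white marks up and down and its red marks left and right. I'll measure the marks and the lid corners.

Run:
```python
from h import *
o=st(); d=ctrl.grab_frame('wrist'); im=d['image'].astype(int); np.save('w1.npy',im)
r,g,b=im[...,0],im[...,1],im[...,2]
x0,y0,x1,y1=285,55,415,180
sub=np.zeros(r.shape,bool); sub[y0:y1,x0:x1]=1
red=(r>120)&(g<80)&sub
dark=((im.max(2)<75)&sub).astype(np.uint8)
cs,_=cv2.findContours(dark,cv2.RETR_EXTERNAL,cv2.CHAIN_APPROX_NONE); c=max(cs,key=cv2.contourArea)
print('dark',cv2.minEnclosingCircle(cv2.convexHull(c)),cv2.fitEllipse(cv2.convexHull(c)))
for nm,m in (('red',red),('white',(im.min(2)>150)&sub),('brass',(r-b>60)&(g>80)&sub)):
    n,l,s,ce=cv2.connectedComponentsWithStats(m.astype(np.uint8))
    for i in range(1,n):
        if s[i,4]>15: print(nm,s[i],ce[i].round(1),onz(d,ce[i],142 if nm!='brass' else 132).round(1))
print('pred',proj(d,b2w([0,0,142])),proj(d,b2w([[-30,0,142],[30,0,142],[0,30,142],[0,-30,142]])).round(1))
cv2.imwrite('pics/w1c.png',cv2.resize(im[30:190,270:430,::-1].astype(np.uint8),(600,600),interpolation=cv2.INTER_CUBIC))
```

```text
t 6.53 tcp [449.4  40.9 274.2] xyaw 14.73 zax [-0.002  0.    -1.   ] F [ 0.8 -0.1  0. ] M [0.07 0.05 0.01] w 63.6 gf 0.0 q6 1.152
dark ((347.5, 115.0), 52.11775588989258) ((346.93505859375, 114.36032104492188), (98.34632110595703, 103.8258285522461), 52.756649017333984)
red [391 112  12   7  72] [396.4 115.4] [542.7 -28.4 142. ]
white [ 291   55  124  125 4496] [385.7 109.3] [545. -19. 142.]
white [331 173  22   7 109] [341.2 176.8] [486.5  -1.2 142. ]
brass [334 101  29  30 644] [348.  115.5] [534.    5.9 132. ]
pred [[352.79848426 115.75481434]] [[351.  155. ]
 [354.7  74.5]
 [313.8 115.7]
 [391.8 115.8]]
```

View pics/w1c.png

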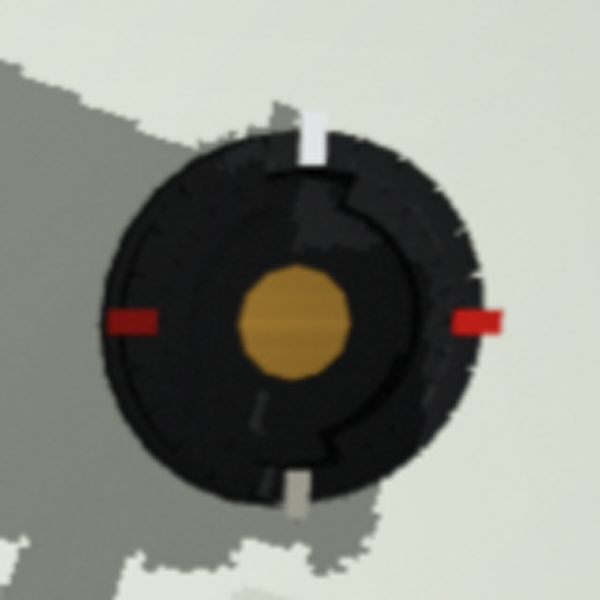

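Call:
send_rows(motion=[[[0.03, -0.03, 0.0], 0, 0.094], [[0.058, -0.06, 0.0], 0, 0.094], [[0.08, -0.09, 0.0], 0, 0.094], [[0.1, -0.12, 0], 0, 0.094], [[0.12, -0.15, 0], 0, 0.094]])

```text
time: 7.0
tool_pos: [528.0, 218.6, 274.7]
orientation: [3.115, 0.404, -0.001]
force: [0.6, -0.3, 0.3]
gripper_width: 93.7
gripper_force: 0.0
```

The crop shows the white marks at wrist pixels (353.5,66.5) and (349.2,161.7) and the red ones at (305,116) and (397,116). That puts the centre at about (351.2,115.9), and the yaw matches the fit. Now the lens.

Run:
```python
from h import *
d=ctrl.grab_frame('wrist'); im=d['image']; cv2.imwrite('pics/w2.png',im[:,:,::-1]);np.savez('w2.npz',im=im,pose=d['pose'],mtx=d['mtx'])
o=st()
print([(round(r['conf'],2),np.round(r['extent'])) for r in ctrl.find_in('wrist','amber_lens')])
print('pred',proj(d,[[581,306,20],[581,306,66]]).round())
# socket centre from first wrist frame, camera rigid on tool: same offset
Tw=np.eye(4);Tw[:3,:3]=R.from_rotvec(o['orientation']).as_matrix();Tw[:3,3]=o['tool_pos']
X=np.linalg.inv(Tw)@d['pose'];print(X.round(3));np.save('X.npy',X)
P=np.eye(4);P[:3,:3]=R.from_euler('z',14.73,degrees=True).as_matrix()@np.diag([1,-1,-1]);P[:3,3]=[449.4,40.9,274.2]
print('socket',onz(dict(pose=P@X,mtx=d['mtx']),(351.2,115.9),142),onz(dict(pose=P@X,mtx=d['mtx']),(348,115.5),132))
```

```text
t 7.05 tcp [528.7 223.  274.4] xyaw 14.98 zax [-0.     0.003 -1.   ] F [-4.   0.4  0.5] M [0.01 0.14 0.03] w 94.3 gf 0.0 q6 1.509
[(0.96, array([ 73.,   2., 162.,  62.])), (0.79, array([176.,  83., 243., 149.])), (0.71, array([261.,   1., 330.,  67.]))]
pred [[214. 118.]
 [206. 117.]]
[[-5.00000e-03 -9.74000e-01 -2.27000e-01  6.31520e+01]
 [ 1.00000e+00 -5.00000e-03  2.00000e-03  3.70200e+00]
 [-3.00000e-03 -2.27000e-01  9.74000e-01 -1.53453e+02]
 [ 0.00000e+00  0.00000e+00  0.00000e+00  1.00000e+00]]
socket [ 5.32889343e+02 -1.56051953e-01  1.42000000e+02] [533.29897517   0.53655351 132.        ]
```

View pics/w2.png

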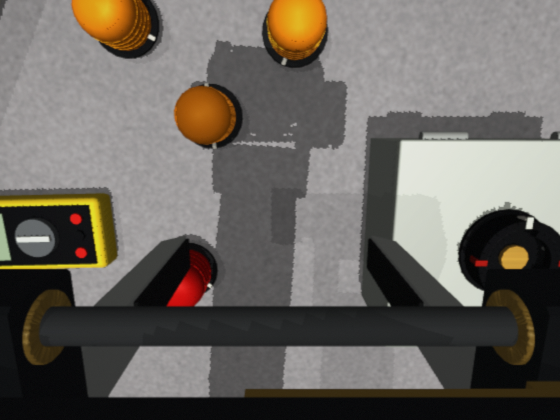

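The nearest amber lens is at wrist pixel (205,116), with its white marks at about (215,146) and (207,84). I'll move closer for an accurate look.

Call:
send_rows(motion=[[[0.005, -0.025, 0.02], 0, 0.094], [[0.01, -0.045, 0.04], 0, 0.094], [[0.015, -0.06, 0.06], 0, 0.094], [[0.017, -0.065, 0.07], 0, 0.094], [[0.017, -0.065, 0.07], 0, 0.094]])

```text
time: 7.52
tool_pos: [525.6, 283.8, 202.0]
orientation: [3.114, 0.406, -0.009]
force: [-0.5, -0.1, -0.3]
gripper_width: 93.9
gripper_force: 0.0
```

Run:
```python
from h import *
ctrl.grab_frame('top'); ctrl.grab_frame('top')
d=ctrl.grab_frame('wrist'); im=d['image'];np.savez('w3.npz',im=im,pose=d['pose'],mtx=d['mtx'])
o=st()
p=proj(d,[[581,306,20],[581,306,66]]);print('pred',p.round())
rs=ctrl.find_in('wrist','amber_lens');print([(round(r['conf'],2),np.round(r['extent'])) for r in rs])
u,v=p[0].astype(int); x0,y0=max(u-100,0),max(v-100,0)
c=im[y0:y0+200,x0:x0+200,::-1]; print(x0,y0,c.shape)
cv2.imwrite('pics/w3c.png',cv2.resize(c,None,fx=3,fy=3,interpolation=cv2.INTER_CUBIC))
```

```text
t 7.67 tcp [528.  283.4 206.5] xyaw 14.74 zax [ 0.001  0.    -1.   ] F [ 0.3 -0.   0.3] M [ 0.04  0.01 -0.04] w 94.2 gf 0.0 q6 1.617
pred [[269. 134.]
 [268. 136.]]
[(0.8, array([229.,  93., 302., 173.])), (0.69, array([108.,   0., 206.,  64.])), (0.59, array([329.,   1., 425.,  72.]))]
169 34 (200, 200, 3)
```

View pics/w3c.png

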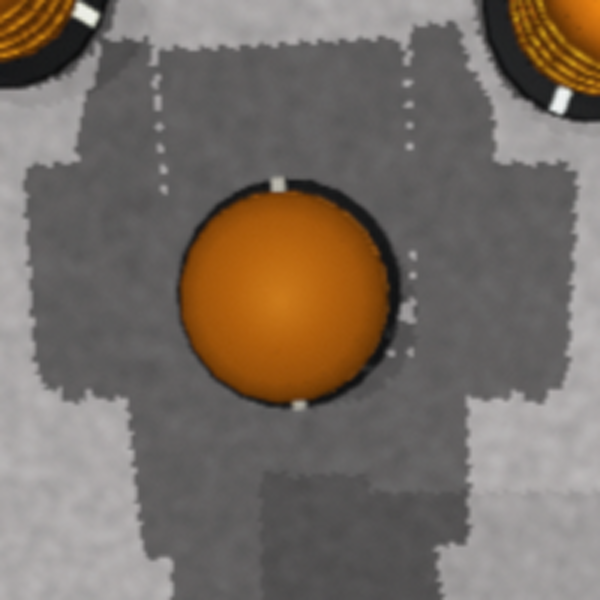

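The lens shows its flange centred on wrist pixel (265.3,131.9), with marks at (261.7,95.3) and (269,169).

Run:
```python
from h import *
d=np.load('w3.npz'); d=dict(pose=d['pose'],mtx=d['mtx'])
o=st()
a,b=onz(d,(261.7,95.3),20),onz(d,(269,169),20);c=onz(d,(265.3,131.9),20);e=onz(d,(263.8,132.8),50)
print(a,b,(a+b)/2,c,e,np.degrees(np.arctan2(*(a-b)[1::-1])),np.linalg.norm(a-b))
C=((a+b)/2+c)/2; print('move',to([C[0],C[1],54]).round(1))
```

```text
t 7.72 tcp [528.3 283.5 207. ] xyaw 14.73 zax [ 0.002  0.    -1.   ] F [ 0.5 -0.4  1.4] M [-0.02 -0.03 -0.01] w 93.8 gf 0.0 q6 1.617
[612.77213799 321.29795168  20.        ] [549.90786612 298.39635594  20.        ] [581.34000206 309.84715381  20.        ] [582.26037435 310.20715428  20.        ] [581.92623989 310.35453129  50.        ] 20.016796067285796 66.90590231653522
move [ 58.2 -12.1 153.1]
```

Call:
send_rows(motion=[[[0.03, -0.006, 0.01], -3, 0.094], [[0.055, -0.011, 0.03], -5.3, 0.094], [[0.0582, -0.0121, 0.06], -5.3, 0.094], [[0.0582, -0.0121, 0.095], -5.3, 0.094], [[0.0582, -0.0121, 0.12], -5.3, 0.094]])

```text
time: 8.13
tool_pos: [581.1, 310.0, 84.3]
orientation: [3.094, 0.547, 0.001]
force: [-0.7, 0.5, -0.2]
gripper_width: 94.2
gripper_force: 0.0
```

Run:
```python
from h import *
st(); print(to([581.8,310.1,54]).round(1))
```

```text
t 8.13 tcp [581.1 310.   84.3] xyaw 20.04 zax [ 0. -0. -1.] F [-0.7  0.5 -0.2] M [-0.   -0.02  0.05] w 94.2 gf 0.0 q6 1.539
[ 0.7  0.1 30.3]
```

Call:
send_rows(motion=[[[0.0005, 0, 0.02], 0, 0.094], [[0.0005, 0, 0.03], 0, 0.094], [[0.0005, 0, 0.031], 0, 0.06], [[0.0005, 0, 0.031], 0, 0.05], [[0.0005, 0, 0.031], 0, 0.05]], force=40)

```text
time: 8.55
tool_pos: [582.5, 311.3, 56.8]
orientation: [-3.093, -0.548, -0.006]
force: [0.1, 0.4, -0.3]
gripper_width: 77.2
gripper_force: 0.0
```

Call:
send_rows(motion=[[[0, 0, 0], 0, 0.045], [[0, 0, 0], 0, 0.045], [[0, 0, 0], 0, 0.045], [[0, 0, 0], 0, 0.045]], force=40)

```text
time: 8.88
tool_pos: [581.6, 311.1, 55.5]
orientation: [3.093, 0.549, 0.003]
force: [-0.1, -1.6, 4.0]
gripper_width: 55.4
gripper_force: 40.0
```

Run:
```python
from h import *
st()
```

```text
t 8.88 tcp [581.6 311.1  55.5] xyaw 20.11 zax [ 0.002  0.    -1.   ] F [-0.1 -1.6  4. ] M [-0.13  0.    0.03] w 55.4 gf 40.0 q6 1.54
```

Call:
send_rows(motion=[[[0, 0, -0.03], 0, 0.045], [[0, 0, -0.07], 0, 0.045], [[0, 0, -0.11], 0, 0.045], [[0, 0.02, -0.15], 0, 0.045], [[0, 0.05, -0.18], 0, 0.045]])

```text
time: 9.3
tool_pos: [596.9, 268.1, 234.9]
orientation: [-3.091, -0.554, -0.004]
force: [0.9, 1.0, -0.7]
gripper_width: 55.6
gripper_force: 40.0
```

Run:
```python
from h import *
st(); print(to([534,5.5,237]).round(1))
```

```text
t 9.3 tcp [596.9 268.1 234.9] xyaw 20.31 zax [ 0.002  0.001 -1.   ] F [ 0.9  1.  -0.7] M [-0.   -0.05  0.02] w 55.6 gf 40.0 q6 1.465
[-150.1  224.5   -2.6]
```

Call:
send_rows(motion=[[[-0.028, 0.026, 0], 0, 0.045], [[-0.056, 0.053, 0], 0, 0.045], [[-0.084, 0.079, 0], 0, 0.045], [[-0.112, 0.106, 0], 0, 0.045], [[-0.14, 0.132, 0], 0, 0.045]])

```text
time: 9.72
tool_pos: [509.7, 93.2, 231.3]
orientation: [-3.093, -0.549, 0.001]
force: [0.7, -0.1, -1.0]
gripper_width: 55.3
gripper_force: 40.0
```

Call:
send_rows(motion=[[[-0.026, 0.025, 0], 0, 0.045], [[-0.052, 0.05, 0], 2, 0.045], [[-0.078, 0.073, 0], 4, 0.045], [[-0.09, 0.0845, 0], 5.6, 0.045], [[-0.09, 0.0845, 0], 5.6, 0.045]])

```text
time: 10.13
tool_pos: [454.3, -18.0, 231.4]
orientation: [3.117, 0.389, -0.001]
force: [0.9, 0.9, -2.0]
gripper_width: 55.4
gripper_force: 40.0
```

Run:
```python
from h import *
ctrl.grab_frame('top');ctrl.grab_frame('top');ctrl.grab_frame('top')
o=st(); d=ctrl.grab_frame('wrist'); im=d['image'];np.savez('w4.npz',im=im,pose=d['pose'],mtx=d['mtx'])
print(proj(d,b2w([[0,0,142],[-30,0,142],[30,0,142]])).round(1))
cv2.imwrite('pics/w4.png',cv2.resize(im[:,130:430,::-1],None,fx=1.42,fy=1.42,interpolation=cv2.INTER_CUBIC))
o=st()
```

```text
t 10.28 tcp [455.8 -15.4 231.7] xyaw 14.53 zax [ 0.  0. -1.] F [ 0.5 -0.5 -1.9] M [ 0.   -0.02  0.03] w 55.5 gf 40.0 q6 1.034
[[279.8 101.5]
 [279.9 148.2]
 [279.7  52. ]]
t 10.33 tcp [455.9 -15.1 231.7] xyaw 14.58 zax [ 0.  0. -1.] F [-0.7 -0.1 -1.1] M [0.01 0.03 0.02] w 55.2 gf 40.0 q6 1.033
```

View pics/w4.png

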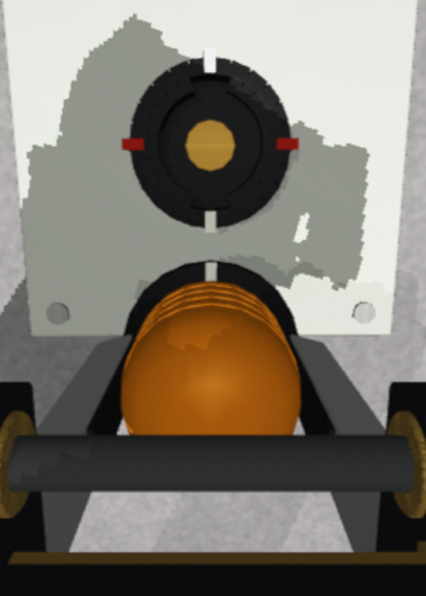

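Run:
```python
from h import *
f=np.load('w4.npz');d=dict(pose=f['pose'],mtx=f['mtx'])
o=ctrl.get_obs();Rt=R.from_rotvec(o['orientation'])
t=np.array([455.85,-15.25,231.7])
tool=lambda x,y,z:(Rt.apply([x,y,0])+[t[0],t[1],0])*[1,1,0]+[0,0,z]
print('edge pred',proj(d,[tool(35,0,190),tool(33,0,196),tool(0,35,190),tool(0,-35,190)]).round(1))
def tl(uv,z): return Rt.inv().apply(onz(d,uv,z)-t).round(1)
print('socket in tool',tl((277.9,101.4),142),'lens edge',tl((278.6,184.5),190),'mark',tl((278.6,190.8),196))
for m in [(209,61),(210,222),(133,144),(287,144)]: print(tl((130+m[0]/1.42,m[1]/1.42),142))
im=f['image'] if 'image' in f else f['im']
row=im[185:235,278].astype(int); print([tuple(r) for r in row[:16]])
for y in (200,210,220):
    dk=np.where(im[y,180:400].max(1)<50)[0]+180; print(y,dk.min(),dk.max())
```

```text
edge pred [[278.3 182. ]
 [278.3 187.4]
 [339.8 242.7]
 [217.1 242.9]]
socket in tool [80.5 -0.2 89.7] lens edge [33.6  0.2 41.7] mark [31.2  0.1 35.7]
[115.7  -0.5  89.7]
[45.1 -0.3 89.7]
[ 80.6 -35.4  89.7]
[80.4 35.1 89.7]
[(np.int64(157), np.int64(154), np.int64(143)), (np.int64(177), np.int64(175), np.int64(163)), (np.int64(178), np.int64(177), np.int64(164)), (np.int64(178), np.int64(176), np.int64(165)), (np.int64(178), np.int64(176), np.int64(164)), (np.int64(178), np.int64(176), np.int64(164)), (np.int64(177), np.int64(175), np.int64(164)), (np.int64(177), np.int64(175), np.int64(164)), (np.int64(177), np.int64(175), np.int64(164)), (np.int64(176), np.int64(174), np.int64(162)), (np.int64(176), np.int64(173), np.int64(163)), (np.int64(172), np.int64(169), np.int64(157)), (np.int64(154), np.int64(145), np.int64(130)), (np.int64(119), np.int64(83), np.int64(47)), (np.int64(125), np.int64(69), np.int64(13)), (np.int64(154), np.int64(85), np.int64(14))]
200 237 320
210 228 328
220 222 334
```

Call:
send_rows(motion=[[[0.03, 0, 0], 0, 0.045], [[0.06, 0, 0], 0, 0.045], [[0.0813, -0.0002, 0.005], 0, 0.045], [[0.0813, -0.0002, 0.012], 0, 0.045], [[0.0813, -0.0002, 0.016], 0, 0.045]])

```text
time: 10.75
tool_pos: [534.6, 6.2, 214.3]
orientation: [-3.115, -0.401, 0.004]
force: [0.0, 0.7, -2.1]
gripper_width: 55.3
gripper_force: 40.0
```

Call:
send_rows(motion=[[[0, 0, 0.0], 0, 0.045], [[0, 0, 0], 0, 0.045]])

```text
time: 10.92
tool_pos: [533.5, 5.2, 215.1]
orientation: [-3.116, -0.398, 0.002]
force: [-0.7, -0.9, -1.6]
gripper_width: 55.8
gripper_force: 40.0
```

Run:
```python
from h import *
o=st()
f=np.load('w4.npz');d=dict(pose=f['pose'],mtx=f['mtx'])
P=onz(d,(277.9,101.4),142);print(P,'tool shift to socket',to(P,o).round(2))
```

```text
t 10.92 tcp [533.5   5.2 215.1] xyaw 14.55 zax [-0.002  0.    -1.   ] F [-0.7 -0.9 -1.6] M [ 0.05  0.01 -0.05] w 55.8 gf 40.0 q6 1.114
[533.73682712   5.21392296 142.        ] tool shift to socket [ 0.36  0.11 73.07]
```

Call:
send_rows(motion=[[[0.0008, 0, 0.006], 0, 0.045], [[0.0008, 0, 0.012], 0, 0.045], [[0.0008, 0, 0.016], 0, 0.045], [[0.0008, 0, 0.019], 0, 0.045], [[0.0008, 0, 0.021], 0, 0.045]])

```text
time: 11.33
tool_pos: [534.7, 4.8, 194.1]
orientation: [-3.116, -0.396, 0.001]
force: [-0.1, -0.1, -2.1]
gripper_width: 55.1
gripper_force: 40.0
```

Call:
send_rows(motion=[[[0, 0, 0.002], 0, 0.045], [[0, 0, 0.003], 0, 0.045], [[0, 0, 0.003], 0, 0.045]])

```text
time: 11.58
tool_pos: [535.0, 4.9, 191.6]
orientation: [-3.116, -0.396, 0.0]
force: [0.4, -0.7, -1.1]
gripper_width: 55.1
gripper_force: 40.0
```

Call:
send_rows(motion=[[[0, 0, 0.0015], 0, 0.045], [[0, 0, 0.003], 0, 0.045], [[0, 0, 0.0045], 0, 0.045], [[0, 0, 0.005], 0, 0.045]])

```text
time: 11.92
tool_pos: [535.2, 4.9, 186.8]
orientation: [3.116, 0.397, 0.0]
force: [-0.1, 0.3, 1.6]
gripper_width: 55.7
gripper_force: 40.0
```

Call:
send_rows(motion=[[[0, 0, 0.001], 0, 0.045], [[0, 0, 0.002], 0, 0.045], [[0, 0, 0.002], 0, 0.045]])

```text
time: 12.17
tool_pos: [535.2, 4.9, 184.9]
orientation: [3.116, 0.397, 0.001]
force: [0.1, -0.3, 1.9]
gripper_width: 55.7
gripper_force: 40.0
```

Call:
send_rows(motion=[[[0, 0, 0.0007], 0, 0.045], [[0, 0, 0.001], 0, 0.045], [[0, 0, 0.001], 0, 0.045]])

```text
time: 12.42
tool_pos: [535.2, 4.9, 183.9]
orientation: [3.116, 0.397, 0.001]
force: [-0.3, -0.3, 3.2]
gripper_width: 55.1
gripper_force: 40.0
```

Call:
send_rows(motion=[[[0, 0, 0.0007], 0, 0.045], [[0, 0, 0.001], 0, 0.045], [[0, 0, 0.001], 0, 0.045]])

```text
time: 12.67
tool_pos: [535.2, 4.9, 183.5]
orientation: [3.116, 0.397, 0.0]
force: [-2.9, 0.4, 5.0]
gripper_width: 55.5
gripper_force: 40.0
```

Call:
send_rows(motion=[[[-0.0005, 0, 0.0005], 0, 0.045], [[-0.0005, 0, 0.0005], 0, 0.045], [[-0.0005, 0, 0.0005], 0, 0.045]])

```text
time: 12.92
tool_pos: [535.2, 4.8, 183.5]
orientation: [3.116, 0.397, 0.002]
force: [-1.6, 0.8, 7.0]
gripper_width: 55.5
gripper_force: 40.0
```

Call:
send_rows(motion=[[[0, 0, 0], 1.5, 0.045], [[0, 0, 0], 3, 0.045], [[0, 0, 0], 5, 0.045], [[0, 0, 0], 7, 0.045]])

```text
time: 13.25
tool_pos: [535.3, 4.8, 183.5]
orientation: [3.135, 0.203, 0.003]
force: [-2.2, 0.7, 5.5]
gripper_width: 55.7
gripper_force: 40.0
```

Run:
```python
from h import *
o=st()
```

```text
t 13.25 tcp [535.3   4.8 183.5] xyaw 7.42 zax [ 0.002 -0.    -1.   ] F [-2.2  0.7  5.5] M [0.17 0.26 0.03] w 55.7 gf 40.0 q6 1.238
```

Call:
send_rows(motion=[[[0, 0, 0], 3, 0.045], [[0, 0, 0], 6, 0.045], [[0, 0, 0], 9, 0.045], [[0, 0, 0], 12, 0.045], [[0, 0, 0], 14, 0.045]])

```text
time: 13.67
tool_pos: [535.5, 4.6, 183.5]
orientation: [3.136, -0.181, 0.004]
force: [0.1, 0.0, 5.5]
gripper_width: 55.4
gripper_force: 40.0
```

Call:
send_rows(motion=[[[0, 0, 0], 3, 0.045], [[0, 0, 0], 6, 0.045], [[0, 0, 0], 9, 0.045], [[0, 0, 0], 12, 0.045], [[0, 0, 0], 14, 0.045]])

```text
time: 14.08
tool_pos: [535.6, 4.4, 183.5]
orientation: [3.091, -0.562, 0.005]
force: [-0.2, -0.5, 6.3]
gripper_width: 55.5
gripper_force: 40.0
```

Run:
```python
from h import *
o=st()
```

```text
t 14.08 tcp [535.6   4.4 183.5] xyaw -20.62 zax [ 0.003 -0.001 -1.   ] F [-0.2 -0.5  6.3] M [-0.02  0.1   0.05] w 55.5 gf 40.0 q6 1.727
```

Call:
send_rows(motion=[[[0, 0, 0], 3, 0.045], [[0, 0, 0], 6, 0.045], [[0, 0, 0], 8.5, 0.045], [[0, 0, 0], 9.8, 0.045], [[0, 0, 0], 9.8, 0.045]])

```text
time: 14.5
tool_pos: [535.6, 4.4, 183.5]
orientation: [3.032, -0.822, 0.005]
force: [0.8, -0.9, 5.2]
gripper_width: 55.3
gripper_force: 40.0
```

Call:
send_rows(motion=[[[0, 0, 0], 0, 0.045], [[0, 0, 0], 0, 0.045]])

```text
time: 14.67
tool_pos: [535.6, 4.4, 183.5]
orientation: [3.032, -0.821, 0.005]
force: [-0.8, -0.5, 4.3]
gripper_width: 55.5
gripper_force: 40.0
```

Run:
```python
from h import *
o=st()
f=np.load('w4.npz');P=onz(dict(pose=f['pose'],mtx=f['mtx']),(277.9,101.4),142)
d=grab('wrist')
uv=proj(d,P+[0,0,6])[0].astype(int);print(uv)
c=d['image'][:,100:460,::-1]
cv2.imwrite('pics/w5.png',cv2.resize(c,None,fx=1.42,fy=1.42,interpolation=cv2.INTER_CUBIC))
```

```text
t 14.67 tcp [535.6   4.4 183.5] xyaw -30.31 zax [ 0.003 -0.001 -1.   ] F [-0.8 -0.5  4.3] M [-0.09  0.1  -0.08] w 55.5 gf 40.0 q6 1.896
[278 250]
```

View pics/w5.png

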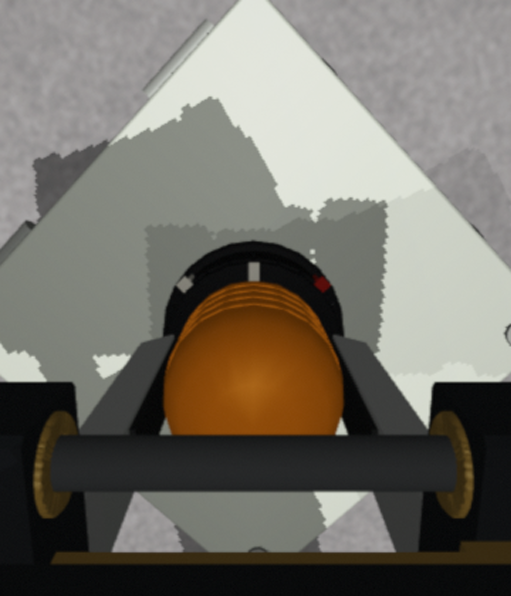

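The lens's white mark at (254,271) sits midway between the socket's white mark at (185,284) and red mark at (322,284). The flange is seated and the grip is held, so I'm handing it in.

```bash
python3 -c "
from cell import ctrl
print(ctrl.finish_job())"
```

```text
the job is handed in; nothing more can be done
None
```

I closed the cover gently, pressed the amber lens fully home and twisted it clockwise to about 45°, midway between the white and red marks and short of the click; the gripper is still holding it there, and the job is handed in.

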